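# Make up the jam caddy: three red jars and the scraper

### The arm

A 7-joint arm with a two-finger parallel gripper is mounted at the origin on the work surface. World frame = base frame: x ahead of the robot, y to its left, z up, the work surface at z = 0. Lengths are in m, angles in rad, forces in N, time in s.
With the tool pointing down it reaches from about 0.425 to 1.025 m from the base axis. Payload 9.4 kg.
Tool frame: the origin (TCP) lies at the very end of the fingers, on their centre line; the grasp point (between the pads) lies 19 mm behind it; z points along the fingers, y is the line along which they close (so a half turn about z gives the same grasp; the last joint's range is limited). The gripper opens to 85 mm and grips with 20 to 120 N. Pads are 22 mm wide; open, the fingers measure 114 mm over their backs; the gripper's body (76 mm by 85 mm) begins 54 mm behind the grasp point. The pads swing forward as they close: fully open they stand 13 mm farther back than shut.
Start: joints at [-1.24, 0.599, -0.003, 1.599, 0.002, 0.943, -0.08], TCP at [0.288, 0.666, 0.231] pointing down, gripper open.
Joint ranges: [-2.57, 2.57], [-0.35, 1.97], [-1.29, 1.29], [0.11, 2.56], [-1.05, 4.19], [0.11, 1.86], [-2.63, 2.63]. Speed limits (rad/s): [2.22, 2.22, 3.01, 3.01, 3.14, 3.14, 3.14].

### API

Orientations are given as [roll, pitch, yaw] about the fixed x, y, z axes, in that order (R = Rz(yaw) Ry(pitch) Rx(roll)).
In Python, from bench import r gives the robot as it stands.
- The arm moves only by the shell command python3 -m creep 'ROWS' [FORCE]. ROWS is JSON, a list of rows, each a list of 7 numbers: the turn, a rotation vector about the tool's x, y, z in units of 8 degrees (1.0 is 8 degrees), then the shift along the tool's x, y, z in units of 25 mm (1.0 is 25 mm), then the opening, from 0 (shut) to 1 (fully open). A call has exactly 10 rows; each row shifts and turns the commanded pose from where the row before left it, along the tool's axes as they then stand; what a row does not reach is not made up. A row lasts 1/10 s, in which the tool goes at most 50 mm and 8.59 degrees, less where a joint would pass 70% of its speed; a pose out of reach is approached as far as the arm can. A call is refused whole if a number of a shift passes 1 or a number of a turn 1, either way. A call with a gripper value outside its range is refused whole. The fingers move at their own pace and stop on an object; FORCE is the grip in N (left out, the last holds). Time passes only in rows, so rows that do not move let the fingers close, or fill a call up. It gives the time, the measured TCP pose, the force, the opening and the grip force at its end, in the units of the state.
- r.observe(): the state, without advancing time (a new reading comes with each control period).
- r.read_camera(name): name is "scene" or "side" or "wrist"; returns a dict with "img" (480x640x3 uint8, red, green, blue), "depth" (480x640 float32, m along the optical axis (not along the pixel's ray), 0 where there is no reading), "fov_y" (degrees; the focal length in pixels is half the picture's height over the tangent of half this angle, whatever the lens; pixels are square), "cx", "cy" (the principal point, pixels), "camera_from_world" (4x4, takes a point from world to camera coordinates); the wrist camera has in their place "mount" (4x4, takes a point from camera to tool coordinates, whose origin is the TCP and whose axes are the flange's). Camera axes: x right, y up, looking along -z (the intrinsics and any distortion apply to the point x, -y, -z); pixel columns grow to the right and rows downward; lengths in m; the calibration is good to about 2 mm. A picture is of the moment at which its call begins: read the wrist's pose just before it.
- r.finish_job(): hands the job in; it is judged then, once.
The state is a dict: "time_s": time; "qpos": joint angles; "joint_vel": joint speeds; "tau": joint torques, N m; "ee_pos": TCP position; "ee_rot": TCP orientation; "force": force on the tool from outside, world axes, zero at the start; "wrist_torque": the same for the moment, N m; "finger_gap": finger opening in m; "grasp_force": force on a finger pad.
Only numpy, scipy, OpenCV 4.12 (cv2) and the standard library are available. Lean on these libraries where they do the work, as an engineer would, in place of code of your own. Each camera call takes 0.05 s, during which the arm holds its last target. There are 200 camera calls.

### The job

Make up the serving caddy: its tray should end up with exactly three red-lidded jam jars standing in it, counting any red one that is already there, and the scraper should be slid head first and fully home into the slot of the caddy's block. Set the jars down gently and keep them upright; the spare red jars stay standing on the wooden board. Leave the yellow-lidded jars where they are, even one in the tray, and do not disturb anything else on the counter.

Things in the scene. Friction and masses are not known exactly. Their poses are not given: they have to be found in the camera images.
- caddy: fixed wooden caddy: pale tray, dark slotted block on its +y side. Origin under the tray's centre on the counter, x along the tray. Tray inside 220 (x) x 160 (y) mm, floor 6 mm and rim 16 mm above the counter, rim 6 mm thick. Block 100 (x) x 110 (y) x 56 mm tall, centred 65 mm in +x, 141 mm in +y from the origin; in its -x face one level letterbox slot, seen through the clear top
- tray_center (a point): centre of the tray's inner floor, axes as the caddy
- slot_mouth (a point): centre of the slot's opening in the block's front face, 38 mm above the counter; slot 58 mm wide (y), 16 mm high (z), running 75 mm deep along +x, counter free in front of it
- slot_end (a point): centre of the slot's back wall, 75 mm in +x from slot_mouth, axes as the caddy
- jar_board: flat wooden board, fixed, 245 (x) x 150 (y) x 6 mm, on which the jars stand about 80 mm apart along its x and 72 mm along its y; origin at the centre of its underside
- drip_rest: fixed white ceramic trough, open above and at its +x end: two walls 130 mm long, 40 mm tall, 10 mm thick, 32 mm apart. The scraper's handle lies between them on the counter, too deep and close to be grasped there. Origin at the centre of its underside, x to the open end
- scraper: silicone-tipped scraper lying flat, 70 g: teal head 75 mm long (x 0 to 75), 48 wide, 10 thick; pale wooden handle 125 mm long (x -125 to 0), 20 wide, 20 thick; undersides flush. Origin on the underside where head and handle meet (near the balance point), x to the tip, z up. The head sticks out of the drip rest
- scraper_head (a point): middle of the scraper's head, 37.5 mm ahead of the origin, 5 mm above the underside
- scraper_tip (a point): middle of the head's front edge, 75 mm ahead of the origin, 5 mm above the underside
- scraper_grip (a point): point in the handle 45 mm behind the origin, 10 mm above the underside
- red1: closed mini jam jar, a plain upright cylinder 42 mm across and 46 mm tall, red lid and dark red filling; 90 g; origin at the centre of its underside, z up. At the start it stands on the jar board or, one of the seven, in the caddy tray
- red2: closed mini jam jar, a plain upright cylinder 42 mm across and 46 mm tall, red lid and dark red filling; 90 g; origin at the centre of its underside, z up. At the start it stands on the jar board or, one of the seven, in the caddy tray
- red3: closed mini jam jar, a plain upright cylinder 42 mm across and 46 mm tall, red lid and dark red filling; 90 g; origin at the centre of its underside, z up. At the start it stands on the jar board or, one of the seven, in the caddy tray
- red4: closed mini jam jar, a plain upright cylinder 42 mm across and 46 mm tall, red lid and dark red filling; 90 g; origin at the centre of its underside, z up. At the start it stands on the jar board or, one of the seven, in the caddy tray
- red5: closed mini jam jar, a plain upright cylinder 42 mm across and 46 mm tall, red lid and dark red filling; 90 g; origin at the centre of its underside, z up. At the start it stands on the jar board or, one of the seven, in the caddy tray
- yellow1: closed mini jam jar, a plain upright cylinder 42 mm across and 46 mm tall, yellow lid and amber filling; 90 g; origin at the centre of its underside, z up. At the start it stands on the jar board or, one of the seven, in the caddy tray
- yellow2: closed mini jam jar, a plain upright cylinder 42 mm across and 46 mm tall, yellow lid and amber filling; 90 g; origin at the centre of its underside, z up. At the start it stands on the jar board or, one of the seven, in the caddy tray
- kettle: white plastic kettle, 160 mm wide, 222 mm tall, lid button pressed in; a bystander, origin at its underside
- bowl: round glass bowl, 170 mm across, 75 mm tall; a bystander, origin at its underside
- spoon: stainless steel tablespoon, 190 mm long; a bystander, origin at its underside
- sugar_pot: lidded navy ceramic sugar pot, 94 mm across, 115 mm tall; a bystander, origin at its underside
- mug: white mug, 80 mm across, 95 mm tall; a bystander, origin at its underside
Not all that is in view belongs to the job. Leave any grey look-alike of the red3 alone. Leave any turquoise look-alike of the red2 alone.

How it is judged:
At the end, for the whole second after the job is handed in: Exactly three of the five red-lidded jars stand upright (within 7 degrees) and still on the tray floor, the other two red ones stand upright and still on the jar board; the scraper rests in the slot, head first, its front edge within 10 mm of the slot's back wall, at rest (angle between each of red1, red2, red3, red4, red5's own z axis and vertical below 0.12 rad and linear speed of each of red1, red2, red3, red4, red5, scraper below 0.02 m/s and ((x of red1 in the frame of tray_center between -0.1 and 0.1 m and y of red1 in the frame of tray_center between -0.07 and 0.07 m and z of red1 in the frame of tray_center between -0.006 and 0.006 m) or (x of red1 in the frame of jar_board between -0.125 and 0.125 m and y of red1 in the frame of jar_board between -0.078 and 0.078 m and z of red1 in the frame of jar_board between 0 and 0.012 m)) and ((x of red2 in the frame of tray_center between -0.1 and 0.1 m and y of red2 in the frame of tray_center between -0.07 and 0.07 m and z of red2 in the frame of tray_center between -0.006 and 0.006 m) or (x of red2 in the frame of jar_board between -0.125 and 0.125 m and y of red2 in the frame of jar_board between -0.078 and 0.078 m and z of red2 in the frame of jar_board between 0 and 0.012 m)) and ((x of red3 in the frame of tray_center between -0.1 and 0.1 m and y of red3 in the frame of tray_center between -0.07 and 0.07 m and z of red3 in the frame of tray_center between -0.006 and 0.006 m) or (x of red3 in the frame of jar_board between -0.125 and 0.125 m and y of red3 in the frame of jar_board between -0.078 and 0.078 m and z of red3 in the frame of jar_board between 0 and 0.012 m)) and ((x of red4 in the frame of tray_center between -0.1 and 0.1 m and y of red4 in the frame of tray_center between -0.07 and 0.07 m and z of red4 in the frame of tray_center between -0.006 and 0.006 m) or (x of red4 in the frame of jar_board between -0.125 and 0.125 m and y of red4 in the frame of jar_board between -0.078 and 0.078 m and z of red4 in the frame of jar_board between 0 and 0.012 m)) and ((x of red5 in the frame of tray_center between -0.1 and 0.1 m and y of red5 in the frame of tray_center between -0.07 and 0.07 m and z of red5 in the frame of tray_center between -0.006 and 0.006 m) or (x of red5 in the frame of jar_board between -0.125 and 0.125 m and y of red5 in the frame of jar_board between -0.078 and 0.078 m and z of red5 in the frame of jar_board between 0 and 0.012 m)) and ((y of each of red1, red2, red3 in the frame of tray_center below 0.08 m and y of each of red4, red5 in the frame of tray_center above 0.08 m) or (y of each of red1, red2, red4 in the frame of tray_center below 0.08 m and y of each of red3, red5 in the frame of tray_center above 0.08 m) or (y of each of red1, red2, red5 in the frame of tray_center below 0.08 m and y of each of red3, red4 in the frame of tray_center above 0.08 m) or (y of each of red1, red3, red4 in the frame of tray_center below 0.08 m and y of each of red2, red5 in the frame of tray_center above 0.08 m) or (y of each of red1, red3, red5 in the frame of tray_center below 0.08 m and y of each of red2, red4 in the frame of tray_center above 0.08 m) or (y of each of red1, red4, red5 in the frame of tray_center below 0.08 m and y of each of red2, red3 in the frame of tray_center above 0.08 m) or (y of each of red1, red5 in the frame of tray_center above 0.08 m and y of each of red2, red3, red4 in the frame of tray_center below 0.08 m) or (y of each of red1, red4 in the frame of tray_center above 0.08 m and y of each of red2, red3, red5 in the frame of tray_center below 0.08 m) or (y of each of red1, red3 in the frame of tray_center above 0.08 m and y of each of red2, red4, red5 in the frame of tray_center below 0.08 m) or (y of each of red1, red2 in the frame of tray_center above 0.08 m and y of each of red3, red4, red5 in the frame of tray_center below 0.08 m)) and x of scraper_tip in the frame of slot_end between -0.01 and 0.004 m and y of scraper_tip in the frame of slot_end between -0.012 and 0.012 m and z of scraper_tip in the frame of slot_end between -0.01 and 0.01 m and angle between the x axis of scraper and the x axis of slot_end, either way round below 0.2 rad); the robot touches nothing.
It fails at once if a yellow-lidded jar is shifted by more than 2 cm (distance of any of yellow1, yellow2 from where it was at the start of the episode above 0.02 m).
It fails at once if a jar is tipped by more than 30 degrees (angle between any of red1, red2, red3, red4, red5, yellow1, yellow2's own z axis and vertical above 0.52 rad).
It fails at once if a jar is dropped (falls free by more than about 2 cm) ((linear speed of red1 above 0.65 m/s and contact force between the fingers and red1 below 0.05 N) or (linear speed of red2 above 0.65 m/s and contact force between the fingers and red2 below 0.05 N) or (linear speed of red3 above 0.65 m/s and contact force between the fingers and red3 below 0.05 N) or (linear speed of red4 above 0.65 m/s and contact force between the fingers and red4 below 0.05 N) or (linear speed of red5 above 0.65 m/s and contact force between the fingers and red5 below 0.05 N)).
It fails at once if kettle, bowl, spoon, sugar pot or mug is shifted by more than 3 cm (distance of any of kettle, bowl, spoon, sugar_pot, mug from where it was at the start of the episode above 0.03 m).
It also fails if it takes over 72 s, if anything falls off the work surface, if the arm or the gripper's body presses on something with over 40 N, if the wrist force passes 120 N, or if a joint passes its speed limit or range.

## Working session

There is one attempt and no reset: what is moved stays moved. The work goes in short steps, Python scripts to look and compute and a shell command to move; the robot and the scene stay as the last step left them, time stands still between calls to the robot, and variables do not carry over. Pictures are saved under pics/ and viewed, at most 12 in all, crops included, and the job is handed in when it is done.

```bash
mkdir -p pics; ls
cat > h.py <<'E'
import numpy as np,cv2
from bench import r
def snap(n,f):
    o=r.observe();c=r.read_camera(n);cv2.imwrite(f'pics/{f}.png',c['img'][:,:,::-1]);c['ee']=o
    np.save(f'pics/{f}.npy',c,allow_pickle=True);return c
from scipy.spatial.transform import Rotation as R
def c2w(c):
    if 'camera_from_world' in c: return np.linalg.inv(c['camera_from_world'])
    T=np.eye(4);T[:3,:3]=R.from_euler('xyz',c['ee']['ee_rot']).as_matrix();T[:3,3]=c['ee']['ee_pos'];return T@c['mount']
def px(c,u,v,z=None):
    "world point of pixel: by depth, or on plane z"
    f=240/np.tan(np.radians(c['fov_y'])/2);d=np.array([(u-c['cx'])/f,-(v-c['cy'])/f,-1]);T=c2w(c)
    if z is None: s=np.median(c['depth'][v-1:v+2,u-1:u+2])
    else: s=(z-T[2,3])/(T[:3,:3]@d)[2]
    return T[:3,3]+T[:3,:3]@d*s
def load(f): return np.load(f'pics/{f}.npy',allow_pickle=True).item()
E
python3 - <<'E'
from h import *
for n in('scene','side','wrist'):
    c=snap(n,n+'0');print(n,{k:v for k,v in c.items() if k not in('img','depth','ee')}, c2w(c)[:3,3],(c['depth']>0).mean())
print(r.observe())
E
```

```text
pics
scene {'fov_y': 43.002990678028056, 'cx': 316.2426044791808, 'cy': 228.14450195911994, 'camera_from_world': array([[ 5.07076283e-01,  8.61900046e-01,  1.39782417e-03,
        -3.47565970e-01],
       [-5.24288841e-01,  3.07163540e-01,  7.94211414e-01,
         2.35233489e-01],
       [ 6.84101494e-01, -4.03458636e-01,  6.07639922e-01,
        -1.62261833e+00],
       [ 0.00000000e+00,  0.00000000e+00,  0.00000000e+00,
         1.00000000e+00]])} [ 1.40960838 -0.4273474   0.79962839] 0.9959114583333334
side {'fov_y': 49.841392497504096, 'cx': 324.61311238664877, 'cy': 240.19183284991368, 'camera_from_world': array([[ 0.87005386, -0.49291012, -0.00677431, -0.4960835 ],
       [ 0.35165936,  0.61097932,  0.70925311, -0.2860791 ],
       [-0.34545907, -0.61947065,  0.70492137, -0.9332288 ],
       [ 0.        ,  0.        ,  0.        ,  1.        ]])} [ 0.2098294  -0.64784401  0.8573948 ] 0.9961360677083333
wrist {'fov_y': 63.34496128534746, 'cx': 320.0098913523825, 'cy': 234.22178992218454, 'mount': array([[ 7.88166926e-04,  9.62809512e-01,  2.70179980e-01,
         6.89421953e-02
[... 330 characters left out ...]
 'qpos': array([-1.23968263,  0.59995966, -0.00250645,  1.5999503 ,  0.00178839,
        0.94289381, -0.0798104 ]), 'joint_vel': array([ 9.79231338e-04, -2.85955082e-03,  3.86745301e-05, -2.97718297e-03,
       -1.63665710e-03, -4.52928047e-04, -1.26701335e-03]), 'tau': array([ 3.40383129e-03, -7.77000189e+01,  1.56670276e+00, -2.58234644e+01,
        1.24257943e-02,  6.73095506e-03,  6.63875244e-05]), 'ee_pos': array([0.28742175, 0.66520551, 0.23060114]), 'ee_rot': array([-3.14039003e+00,  1.27124722e-04,  2.73378967e+00]), 'force': array([0.73168467, 0.74746154, 0.01027475]), 'wrist_torque': array([0.03585453, 0.01280554, 0.00062465]), 'grasp_force': 0.0, 'finger_gap': 0.08516624866844466}
```

View pics/scene0.png

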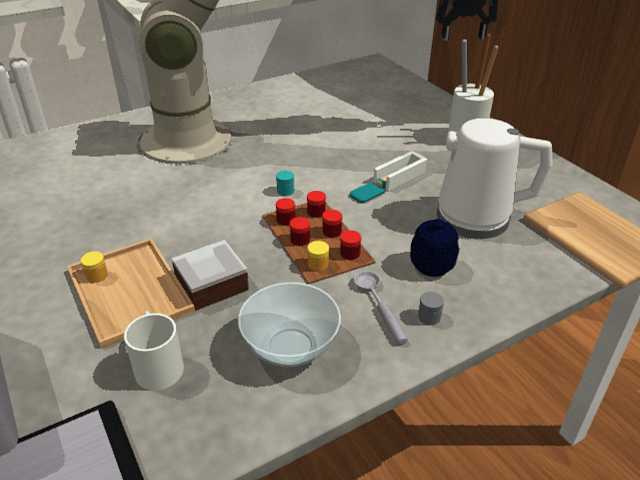

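View pics/side0.png

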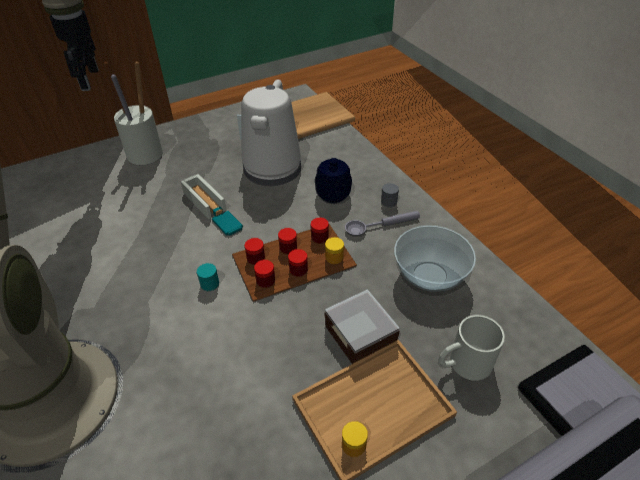

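Scene view: red lids at (285,210), (316,203), (332,222), (300,231) and (350,244). Look-alikes: turquoise (285,183), grey (431,308), yellow (318,255) and yellow in the tray (93,266). The tray therefore holds no red yet, so three reds must go in. The scraper is at (370,190) and the caddy block at (210,270), with its -x face presumably facing left toward the robot in the side view.

```bash
cat >> h.py <<'E'
def cloud(c):
    f=240/np.tan(np.radians(c['fov_y'])/2);v,u=np.mgrid[:480,:640];d=c['depth'];T=c2w(c)
    P=np.stack([(u-c['cx'])/f*d,-(v-c['cy'])/f*d,-d],-1);return P@T[:3,:3].T+T[:3,3]
def blobs(c,h0,h1,smin=130,zmin=.03,amin=40,vmin=60):
    P=cloud(c);H=cv2.cvtColor(c['img'],cv2.COLOR_RGB2HSV)
    h=H[...,0];m=((h>=h0)&(h<=h1)if h0<=h1 else (h>=h0)|(h<=h1))&(H[...,1]>smin)&(H[...,2]>vmin)&(P[...,2]>zmin)&(P[...,2]<.09)&(c['depth']>0)
    n,L,s,ce=cv2.connectedComponentsWithStats(m.astype(np.uint8))
    return [(ce[i].round(),P[L==i]) for i in range(1,n) if s[i,4]>amin]
def jars(c,h0,h1,**k):
    for ce,p in blobs(c,h0,h1,**k):
        zt=np.percentile(p[:,2],90);q=p[p[:,2]>zt-.006]
        (cx,cy),rad=cv2.minEnclosingCircle(q[:,:2].astype(np.float32))
        print(ce,'top',zt.round(4),'xy',np.round([cx,cy],4),'med',np.median(q[:,:2],0).round(4),'rad',round(rad,4))
E
python3 - <<'E'
from h import *
for n in('scene0','side0'):
    c=load(n)
    for nm,a,b in(('red',170,8),('yel',20,32)): print(n,nm);jars(c,a,b,zmin=.035)
    print('teal')
    for ce,p in blobs(c,80,98,zmin=-.005,smin=100):
        if p[:,2].max()>.035: print('jar',ce,np.median(p,0).round(3));continue
        print(ce,'z',np.percentile(p[:,2],[10,50,90]).round(4),cv2.minAreaRect(p[:,:2].astype(np.float32)))
s,d=load('scene0'),load('side0')
for nm,u,v in(('tray nearblk',153,243),('tray w',69,280),('tray bot',104,339),('tray e',193,308),('blk',227,243),('blk',247,278),('blk',173,267),('blk',194,289)): print('s',nm,px(s,u,v).round(3))
for nm,u,v in(('tray',294,402),('',346,478),('',454,411),('',400,349),('blk',366,293),('',398,327),('',361,345),('',326,309)): print('d',nm,px(d,u,v).round(3))
def crop(c,n,x,y,w,h,k):
    cv2.imwrite(f'pics/{n}.png',cv2.resize(c['img'][y:y+h,x:x+w,::-1],None,fx=k,fy=k,interpolation=2))
a=cv2.resize(s['img'][140:360,50:450,::-1],(800,440),interpolation=2)
crop(s,'zs',60,160,380,190,2); 
A=cv2.imread('pics/zs.png');
b=cv2.resize(d['img'][160:300,170:370,::-1],(400,280));e=cv2.resize(d['img'][280:480,280:480,::-1],(360,280))
cv2.imwrite('pics/z0.png',np.vstack([A[:,:760][:320],np.hstack([b,e])]))
E
```

```text
scene0 red
[316. 198.] top 0.0522 xy [0.4681 0.1279] med [0.4693 0.1276] rad 0.0228
[285. 206.] top 0.0525 xy [0.4566 0.0534] med [0.4606 0.0555] rad 0.0253
[332. 218.] top 0.0524 xy [0.5449 0.1195] med [0.5472 0.1197] rad 0.0241
[300. 225.] top 0.0526 xy [0.5341 0.0503] med [0.5365 0.0483] rad 0.0233
[351. 239.] top 0.0527 xy [0.6254 0.1153] med [0.6269 0.1137] rad 0.0222
scene0 yel
[318. 250.] top 0.0524 xy [0.6222 0.0426] med [0.6233 0.0406] rad 0.0236
[ 92. 260.] top 0.0529 xy [ 0.4333 -0.3462] med [ 0.4357 -0.346 ] rad 0.0221
teal
jar [285. 183.] [0.362 0.107 0.034]
[367. 192.] z [0.0049 0.0085 0.0107] ((0.45034468173980713, 0.2730410397052765), (0.06278912723064423, 0.08826102316379547), 10.51540756225586)
side0 red
[319. 225.] top 0.053 xy [0.6198 0.114 ] med [0.6201 0.1121] rad 0.0225
[287. 236.] top 0.0531 xy [0.5425 0.1183] med [0.5401 0.118 ] rad 0.0232
[254. 246.] top 0.0531 xy [0.4629 0.1271] med [0.4618 0.1248] rad 0.0228
[297. 257.] top 0.053 xy [0.5299 0.0478] med [0.5299 0.0474] rad 0.0219
[264. 268.] top 0.0532 xy [0.4532 0.056 ] med [0.4532 0.0539] rad 0.0226
side0 yel
[334. 246.] top 0.053 xy [0.617  0.0406] med [0.6168 0.0392] rad 0.0217
[354. 435.] top 0.0532 xy [ 0.4291 -0.3469] med [ 0.4282 -0.3477] rad 0.0214
teal
[227. 222.] z [0.0072 0.0094 0.0118] ((0.4512139558792114, 0.2745378315448761), (0.0476258359849453, 0.08724565804004669), 9.36708927154541)
jar [206. 271.] [0.345 0.111 0.045]
s tray nearblk [ 0.4   -0.221  0.015]
s tray w [ 0.409 -0.395 -0.   ]
s tray bot [ 0.613 -0.378  0.016]
s tray e [ 0.614 -0.218  0.011]
s blk [ 0.522 -0.106  0.053]
s blk [ 0.61  -0.107  0.03 ]
s blk [ 0.515 -0.217  0.034]
s blk [ 0.612 -0.21   0.053]
d tray [ 0.379 -0.226  0.003]
d  [ 0.389 -0.388  0.014]
d  [ 0.609 -0.385  0.016]
d  [ 0.606 -0.231  0.007]
d blk [ 0.601 -0.114  0.055]
d  [ 0.609 -0.213  0.054]
d  [ 0.527 -0.213  0.055]
d  [ 0.512 -0.109  0.055]
```

View pics/z0.png

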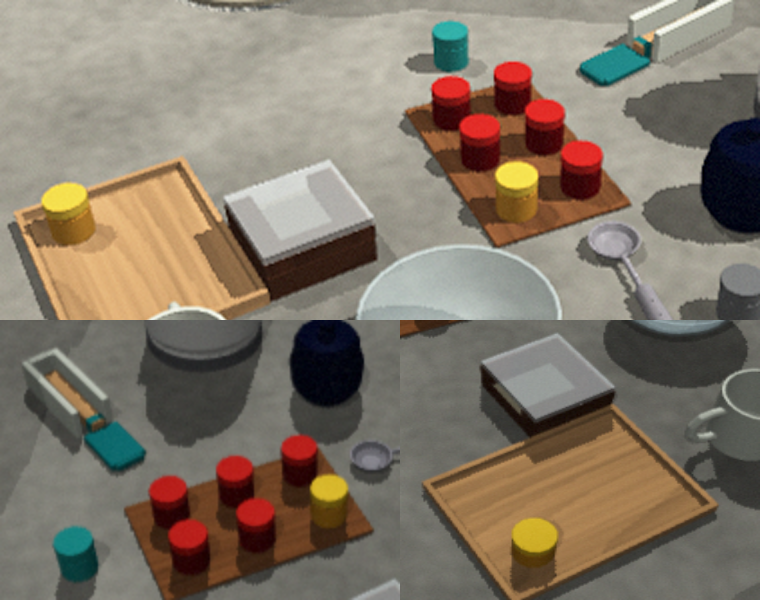

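The crop confirms the choice: five red jars on the board at (451,102), (512,87), (480,141), (545,125) and (581,170) in the scene crop. The yellow at (516,192), the yellow in the tray at (68,213) and the turquoise at (450,45) get left alone. The slot opening is visible on the block's left face at (508,400). Next I'll refine the caddy, trough and obstacle geometry.

Run:
```python
from h import *
def rect(p): 
    r_=cv2.minAreaRect(p[:,:2].astype(np.float32)); return np.round(r_[0],4),np.round(r_[1],4),round(r_[2],2)
for n in('scene0','side0'):
    c=load(n);P=cloud(c);x,y,z=P[...,0],P[...,1],P[...,2];ok=c['depth']>0
    def big(m):
        m=cv2.morphologyEx((m&ok).astype(np.uint8),cv2.MORPH_OPEN,np.ones((2,2)));k,L,s,_=cv2.connectedComponentsWithStats(m);i=1+s[1:,4].argmax();return P[L==i]
    p=big((abs(z-.056)<.006)&(x>.45)&(x<.66)&(y<-.08)&(y>-.24));print(n,'blk',rect(p),p[:,2].mean().round(4))
    p=P[(z>.003)&(z<.024)&ok&(x>.37)&(x<.64)&(y<-.2)&(y>-.41)];print('tray',rect(p),np.percentile(p[:,0],[1,99]).round(3),np.percentile(p[:,1],[1,99]).round(3))
    p=P[(z>.033)&(z<.045)&ok&(x>.36)&(x<.55)&(y>.24)&(y<.5)];print('trough',rect(p),len(p),p[:,:2][p[:,1].argsort()[:4]].round(3))
    H=cv2.cvtColor(c['img'],cv2.COLOR_RGB2HSV);p=P[(H[...,0]>8)&(H[...,0]<25)&(H[...,1]>70)&ok&(x>.38)&(x<.52)&(y>.24)&(y<.46)&(z<.03)&(z>.01)];print('handle',rect(p),np.median(p,0).round(4),len(p))
    m=ok&(z>.12)&(z<.6)&(x>.15)&(x<.8)&(y<.58)
    for i in range(15,80,5):
        for j in range(-60,60,5):
            q=z[m&(x*100>=i)&(x*100<i+5)&(y*100>=j)&(y*100<j+5)]
            if len(q)>15: print((i,j,q.max().round(2)),end=' ')
    print()
```

```text
scene0 blk (array([ 0.9179, -0.3027]), array([0.1366, 1.0052]), 68.04) 0.0579
tray (array([ 0.5026, -0.3026]), array([0.2552, 0.1869]), 4.65) [0.386 0.616] [-0.388 -0.215]
trough (array([0.4367, 0.3809]), array([0.058 , 0.1338]), 9.03) 404 [[0.431 0.312]
 [0.422 0.313]
 [0.426 0.313]
 [0.43  0.313]]
handle (array([0.4459, 0.3234]), array([0.0193, 0.0419]), 33.05) [0.4474 0.311  0.017 ] 41
(55, 35, np.float64(0.21)) (55, 40, np.float64(0.22)) (60, 35, np.float64(0.22)) (60, 40, np.float64(0.22)) (60, 45, np.float64(0.22)) (65, 35, np.float64(0.22)) (65, 40, np.float64(0.22)) (65, 45, np.float64(0.22)) (70, 35, np.float64(0.21)) (70, 40, np.float64(0.22)) (70, 45, np.float64(0.21)) (70, 50, np.float64(0.2)) 
side0 blk (array([ 0.395 , -0.3423]), array([0.6996, 0.1457]), 47.02) 0.0576
tray (array([ 0.5004, -0.2995]), array([0.1995, 0.2667]), 85.62) [0.38 0.61] [-0.39  -0.217]
trough (array([0.4315, 0.3796]), array([0.0532, 0.1357]), 10.06) 380 [[0.421 0.309]
 [0.419 0.311]
 [0.422 0.312]
 [0.417 0.313]]
handle (array([0.4384, 0.3702]), array([0.0239, 0.1322]), 7.43) [0.4362 0.3677 0.019 ] 237
(50, -60, np.float64(0.2)) (50, -55, np.float64(0.2)) (55, -60, np.float64(0.21)) (55, -55, np.float64(0.2)) (55, 35, np.float64(0.22)) (55, 40, np.float64(0.22)) (55, 45, np.float64(0.21)) (60, -60, np.float64(0.2)) (60, -55, np.float64(0.2)) (60, 35, np.float64(0.22)) (60, 40, np.float64(0.22)) (60, 45, np.float64(0.22)) (65, -60, np.float64(0.21)) (65, -55, np.float64(0.2)) (65, 35, np.float64(0.22)) (65, 40, np.float64(0.22)) (65, 45, np.float64(0.22)) (70, -60, np.float64(0.2)) (70, -55, np.float64(0.2)) (70, 35, np.float64(0.19)) (70, 45, np.float64(0.2)) (70, 50, np.float64(0.2)) (75, -60, np.float64(0.2)) (75, -55, np.float64(0.2))
```

```bash
python3 -m creep '[[0,0,-0.77,0,0,0,0.62],[0,0,-0.77,0,0,0,0.62],[0,0,-0.77,0,0,0,0.62],[0,0,0,-0.4,-1,0,0.62],[0,0,0,-0.4,-1,0,0.62],[0,0,0,-0.4,-1,0,0.62],[0,0,0,-0.4,-1,0,0.62],[0,0,0,-0.4,-1,0,0.62],[0,0,0,-0.4,-1,0,0.62],[0,0,0,-0.4,-1,0,0.62]]' 40
python3 -m creep '[[0,0,0,-0.5,-1,0,0.62],[0,0,0,-0.5,-1,0,0.62],[0,0,0,-0.5,-1,0,0.62],[0,0,0,-0.5,-1,0,0.62],[0,0,0,-0.5,-1,0,0.62],[0,0,0,-0.5,-1,0,0.62],[0,0,0,-0.5,-1,0,0.62],[0,0,0,-0.5,-1,0,0.62],[0,0,0,-0.5,-1,0,0.62],[0,0,0,-0.5,-1,0,0.62]]'
python3 -m creep '[[0,0,0,-0.5,-1,0,0.62],[0,0,0,-0.5,-1,0,0.62],[0,0,0,-0.5,-1,0,0.62],[0,0,0,-0.5,-1,0,0.62],[0,0,0,0,-1,0,0.62],[0,0,0,0,0,0,0.62],[0,0,0,0,0,0,0.62],[0,0,0,0,0,0,0.62],[0,0,0,0,0,0,0.62],[0,0,0,0,0,0,0.62]]'
cat > look.py <<'E'
import sys
from h import *
f=sys.argv[1];c=snap('wrist',f);o=c['ee'];print(o['time_s'],o['ee_pos'].round(4),o['ee_rot'].round(4),o['qpos'].round(2),o['finger_gap'])
print('red');jars(c,170,8,zmin=.035);print('yel');jars(c,20,32,zmin=.035)
for ce,p in blobs(c,80,98,zmin=-.005,smin=100):print('teal',ce,np.percentile(p[:,2],[10,50,90]).round(4),cv2.minAreaRect(p[:,:2].astype(np.float32)))
E
python3 look.py w1
```

```text
time_s: 1.15
ee_pos: [0.3426, 0.484, 0.2311]
ee_rot: [-3.141, -0.0, 3.056]
force: [0.2, -0.0, -0.2]
finger_gap: 0.0529
grasp_force: 0.0
time_s: 2.15
ee_pos: [0.4459, 0.2243, 0.2312]
ee_rot: [-3.141, -0.0, 3.056]
force: [-0.1, -0.3, -0.2]
finger_gap: 0.0528
grasp_force: 0.0
time_s: 3.15
ee_pos: [0.4847, 0.0975, 0.2313]
ee_rot: [3.141, -0.0, 3.058]
force: [-0.3, 0.2, -0.1]
finger_gap: 0.053
grasp_force: 0.0
3.15 [0.4847 0.0975 0.2313] [ 3.1414 -0.      3.0577] [-0.27  0.33 -0.05  2.12  0.03  0.7   1.14] 0.05303768447929299
red
[269. 179.] top 0.0532 xy [0.4566 0.0572] med [0.4558 0.0575] rad 0.0211
[355. 183.] top 0.0532 xy [0.4654 0.1291] med [0.4646 0.1287] rad 0.0211
[272. 265.] top 0.0531 xy [0.5329 0.0504] med [0.5317 0.0506] rad 0.0212
[352. 270.] top 0.0531 xy [0.5432 0.1218] med [0.5422 0.1217] rad 0.0209
[351. 347.] top 0.053 xy [0.6226 0.1161] med [0.6206 0.116 ] rad 0.0209
yel
[274. 351.] top 0.053 xy [0.619  0.0425] med [0.6176 0.043 ] rad 0.0209
teal [325.  35.] [0.0448 0.0462 0.0472] ((0.34827762842178345, 0.11105351150035858), (0.04489782452583313, 0.04140451177954674), 72.00186157226562)
teal [505. 151.] [0.0089 0.0101 0.0111] ((0.45372045040130615, 0.27049052715301514), (0.04676802083849907, 0.07409757375717163), 8.637946128845215)
teal [561. 139.] [0.0191 0.0204 0.0214] ((0.4467778503894806, 0.31524714827537537), (0.020885368809103966, 0.009539204649627209), 8.444581031799316)
```

```bash
python3 -m creep '[[0,0,0,0.49,-0.85,0.9,0.62],[0,0,0,0.49,-0.85,0.9,0.62],[0,0,0,0,0,1,0.62],[0,0,0,0,0,1,0.62],[0,0,0,0,0,1,0.62],[0,0,0,0,0,1,0.62],[0,0,0,0,0,1,0.62],[0,0,0,0,0,1,0.62],[0,0,0,0,0,0.5,0.62],[0,0,0,0,0,0.23,0.62]]'
python3 -m creep '[[0,0,0,0,0,0,0],[0,0,0,0,0,0,0],[0,0,0,0,0,0,0],[0,0,0,0,0,0,0],[0,0,0,0,0,-0.5,0],[0,0,0,0,0,-1,0],[0,0,0,0,0,-1,0],[0,0,0,0,0,-0.5,0],[0,0,0,-0.13,-0.7,0,0],[0,0,0,-0.13,-1,0,0]]'
```

```text
time_s: 4.2
ee_pos: [0.4565, 0.0568, 0.0167]
ee_rot: [-3.141, -0.002, 3.057]
force: [-0.7, 0.7, 0.6]
finger_gap: 0.053
grasp_force: 0.0
time_s: 5.2
ee_pos: [0.4604, 0.0143, 0.0942]
ee_rot: [3.141, 0.003, 3.059]
force: [-0.3, 0.1, -1.2]
finger_gap: 0.0411
grasp_force: 40.6
```

```bash
python3 -m creep '[[0,0,0,-0.1,-1,0,0],[0,0,0,-0.1,-1,0,0],[0,0,0,-0.1,-1,0,0],[0,0,0,-0.1,-1,0,0],[0,0,0,-0.1,-1,0,0],[0,0,0,-0.1,-1,0,0],[0,0,0,-0.1,-1,0,0],[0,0,0,-0.1,-1,0,0],[0,0,0,-0.1,-1,0,0],[0,0,0,-0.1,-1,0,0]]'
python3 -m creep '[[0,0,0,0,-0.9,0,0],[0,0,0,0,0,0.6,0],[0,0,0,0,0,0.8,0],[0,0,0,0,0,0.7,0],[0,0,0,0,0,0.4,0],[0,0,0,0,0,0.25,0],[0,0,0,0,0,0.15,0],[0,0,0,0,0,0.1,0],[0,0,0,0,0,0,0],[0,0,0,0,0,0,0]]'
```

```text
time_s: 6.2
ee_pos: [0.4631, -0.2389, 0.0936]
ee_rot: [-3.141, 0.001, 3.056]
force: [0.3, 0.3, -1.9]
finger_gap: 0.0414
grasp_force: 40.6
time_s: 7.2
ee_pos: [0.4615, -0.2602, 0.0184]
ee_rot: [-3.141, 0.001, 3.056]
force: [-0.1, 0.0, -0.9]
finger_gap: 0.0408
grasp_force: 40.7
```

```bash
python3 -m creep '[[0,0,0,0,0,0.05,0],[0,0,0,0,0,0,0],[0,0,0,0,0,0,0.62],[0,0,0,0,0,0,0.62],[0,0,0,0,0,0,0.62],[0,0,0,0,0,-0.4,0.62],[0,0,0,0,0,-0.8,0.62],[0,0,0,0,0,-1,0.62],[0,0,0,0,0,-0.8,0.62],[0,0,0,0,0.6,0,0.62]]'
python3 -m creep '[[0,0,0,-0.18,1,0,0.62],[0,0,0,-0.18,1,0,0.62],[0,0,0,-0.18,1,0,0.62],[0,0,0,-0.18,1,0,0.62],[0,0,0,-0.18,1,0,0.62],[0,0,0,-0.18,1,0,0.62],[0,0,0,-0.18,1,0,0.62],[0,0,0,-0.18,1,0,0.62],[0,0,0,-0.18,1,0,0.62],[0,0,0,-0.18,1,0,0.62]]'
python3 look.py w2 | head -9
```

```text
time_s: 8.2
ee_pos: [0.4634, -0.2475, 0.0948]
ee_rot: [-3.139, 0.004, 3.053]
force: [0.5, 0.5, -0.4]
finger_gap: 0.0532
grasp_force: 0.0
time_s: 9.2
ee_pos: [0.5289, 0.0011, 0.0925]
ee_rot: [3.141, 0.0, 3.056]
force: [0.5, -0.4, -0.2]
finger_gap: 0.0527
grasp_force: 0.0
9.2 [0.5289 0.0011 0.0925] [3.1415e+00 3.0000e-04 3.0563e+00] [-0.05  0.58 -0.08  2.16  0.11  0.41  1.26] 0.05272158087260379
red
[582. 112.] top 0.053 xy [0.4647 0.1284] med [0.4646 0.1272] rad 0.0216
[416. 259.] top 0.0529 xy [0.5324 0.0502] med [0.5296 0.0509] rad 0.0213
[553. 270.] top 0.0528 xy [0.543  0.1217] med [0.5417 0.1203] rad 0.0216
[547. 422.] top 0.0528 xy [0.6324 0.1223] med [0.6318 0.1215] rad 0.0093
yel
[389. 393.] top 0.0527 xy [0.6109 0.0355] med [0.6075 0.0339] rad 0.0129
```

```bash
python3 -m creep '[[0,0,0,0,1,0,0.62],[0,0,0,0,0.93,0,0.62],[0,0,0,0,0,0.6,0.62],[0,0,0,0,0,0.9,0.62],[0,0,0,0,0,0.9,0.62],[0,0,0,0,0,0.4,0.62],[0,0,0,0,0,0.2,0.62],[0,0,0,0,0,0,0.62],[0,0,0,0,0,0,0],[0,0,0,0,0,0,0]]'
python3 -m creep '[[0,0,0,0,0,0,0],[0,0,0,0,0,-0.6,0],[0,0,0,0,0,-1,0],[0,0,0,0,0,-1,0],[0,0,0,0,0,-0.6,0],[0,0,0,0,-0.7,0,0],[0,0,0,0,-1,0,0],[0,0,0,0,-1,0,0],[0,0,0,0,-1,0,0],[0,0,0,0,-1,0,0]]'
python3 -m creep '[[0,0,0,0,-1,0,0],[0,0,0,0,-1,0,0],[0,0,0,0,-1,0,0],[0,0,0,0,-1,0,0],[0,0,0,0,-1,0,0],[0,0,0,0,-1,0,0],[0,0,0,0,-1,0,0],[0,0,0,0,-1,0,0],[0,0,0,0,-1,0,0],[0,0,0,0,-0.7,0,0]]'
```

```text
time_s: 10.25
ee_pos: [0.5333, 0.0481, 0.0177]
ee_rot: [3.141, 0.001, 3.056]
force: [-0.8, -0.3, -1.4]
finger_gap: 0.0412
grasp_force: 40.4
time_s: 11.25
ee_pos: [0.5227, -0.0699, 0.0972]
ee_rot: [-3.142, 0.001, 3.056]
force: [0.2, 0.1, -0.4]
finger_gap: 0.0411
grasp_force: 40.6
time_s: 12.25
ee_pos: [0.5016, -0.3126, 0.0971]
ee_rot: [-3.141, 0.0, 3.055]
force: [-0.2, 0.5, -0.8]
finger_gap: 0.041
grasp_force: 40.6
```

```bash
python3 -m creep '[[0,0,0,-0.2,-0.9,0,0],[0,0,0,0,0,0.6,0],[0,0,0,0,0,0.9,0],[0,0,0,0,0,0.8,0],[0,0,0,0,0,0.4,0],[0,0,0,0,0,0.25,0],[0,0,0,0,0,0.15,0],[0,0,0,0,0,0.1,0],[0,0,0,0,0,0.02,0],[0,0,0,0,0,0,0]]'
python3 -m creep '[[0,0,0,0,0,0,0.62],[0,0,0,0,0,0,0.62],[0,0,0,0,0,0,0.62],[0,0,0,0,0,-0.6,0.62],[0,0,0,0,0,-1,0.62],[0,0,0,0,0,-1,0.62],[0,0,0,0,0,-0.6,0.62],[0,0,0,0.1,0.6,0,0.62],[0,0,0,0.17,1,0,0.62],[0,0,0,0.17,1,0,0.62]]'
python3 -m creep '[[0,0,0,0.17,1,0,0.62],[0,0,0,0.17,1,0,0.62],[0,0,0,0.17,1,0,0.62],[0,0,0,0.17,1,0,0.62],[0,0,0,0.17,1,0,0.62],[0,0,0,0.17,1,0,0.62],[0,0,0,0.17,1,0,0.62],[0,0,0,0.17,1,0,0.62],[0,0,0,0.17,1,0,0.62],[0,0,0,0.17,1,0,0.62]]'
```

```text
time_s: 13.25
ee_pos: [0.5055, -0.3333, 0.0177]
ee_rot: [-3.141, 0.001, 3.056]
force: [-1.4, 1.0, 6.4]
finger_gap: 0.0411
grasp_force: 41.4
time_s: 14.25
ee_pos: [0.4991, -0.266, 0.0958]
ee_rot: [3.141, -0.001, 3.056]
force: [0.2, 0.5, -0.1]
finger_gap: 0.0529
grasp_force: 0.0
time_s: 15.25
ee_pos: [0.4776, -0.0132, 0.0957]
ee_rot: [3.142, -0.001, 3.057]
force: [-0.2, 0.1, 0.8]
finger_gap: 0.0527
grasp_force: 0.0
```

```bash
python3 -m creep '[[0,0,0,0.16,0.8,0,0.62],[0,0,0,0.16,1,0,0.62],[0,0,0,0.16,1,0,0.62],[0,0,0,0.16,1,0,0.62],[0,0,0,0.16,1,0,0.62],[0,0,0,0.16,0.75,0,0.62],[0,0,0,0,0,0.8,0.62],[0,0,0,0,0,1,0.62],[0,0,0,0,0,0.8,0.62],[0,0,0,0,0,0.4,0.62]]'
python3 - <<'E'
from h import *
c=load('side0');P=cloud(c)[300:385,430:510].reshape(-1,3);P=P[(P[:,2]>.03)&(P[:,2]<.15)];print(P.min(0),P.max(0))
for y in(-.2,-.24,-.28,-.32,-.36):
    q=P[abs(P[:,1]-y)<.02];print(y,len(q),q[:,0].min() if len(q) else 0)
E
```

```text
time_s: 16.25
ee_pos: [0.465, 0.1257, 0.0196]
ee_rot: [-3.141, -0.003, 3.057]
force: [-0.1, 0.9, 1.1]
finger_gap: 0.0533
grasp_force: 0.0
[ 0.63383877 -0.35836933  0.03004557] [ 0.75080258 -0.27814148  0.09709951]
-0.2 0 0
-0.24 0 0
-0.28 559 0.6737596582209642
-0.32 1044 0.6338387719917273
-0.36 555 0.6732639651353617
```

```bash
python3 -m creep '[[0,0,0,0,0.08,0.08,0.62],[0,0,0,0,0,0,0],[0,0,0,0,0,0,0],[0,0,0,0,0,0,0],[0,0,0,0,0,-0.6,0],[0,0,0,0,0,-1,0],[0,0,0,0,0,-1,0],[0,0,0,0,0,-0.6,0],[0,0,0,-0.2,-0.7,0,0],[0,0,0,-0.31,-1,0,0]]'
python3 -m creep '[[0,0,0,-0.31,-1,0,0],[0,0,0,-0.31,-1,0,0],[0,0,0,-0.31,-1,0,0],[0,0,0,-0.31,-1,0,0],[0,0,0,-0.31,-1,0,0],[0,0,0,-0.31,-1,0,0],[0,0,0,-0.31,-1,0,0],[0,0,0,-0.31,-1,0,0],[0,0,0,-0.31,-1,0,0],[0,0,0,-0.31,-1,0,0]]'
```

```text
time_s: 17.25
ee_pos: [0.4764, 0.0848, 0.1007]
ee_rot: [3.14, 0.003, 3.059]
force: [0.1, -0.0, -0.8]
finger_gap: 0.0413
grasp_force: 40.6
time_s: 18.25
ee_pos: [0.532, -0.1732, 0.1]
ee_rot: [-3.141, 0.001, 3.056]
force: [-0.0, 0.0, -1.3]
finger_gap: 0.041
grasp_force: 40.6
```

```bash
python3 -m creep '[[0,0,0,-0.31,-1,0,0],[0,0,0,-0.31,-1,0,0],[0,0,0,-0.31,-1,0,0],[0,0,0,-0.31,-1,0,0],[0,0,0,-0.31,-1,0,0],[0,0,0,-0.31,-0.8,0,0],[0,0,0,-0.06,-0.45,0,0],[0,0,0,0,0,0.6,0],[0,0,0,0,0,0.9,0],[0,0,0,0,0,0.8,0]]'
python3 -m creep '[[0,0,0,0,0,0.4,0],[0,0,0,0,0,0.25,0],[0,0,0,0,0,0.15,0],[0,0,0,0,0,0.1,0],[0,0,0,0,0,0.06,0],[0,0,0,0,0,0.02,0],[0,0,0,0,0,0,0],[0,0,0,0,0,0,0.62],[0,0,0,0,0,0,0.62],[0,0,0,0,0,0,0.62]]'
python3 -m creep '[[0,0,0,0,0,-0.6,0.62],[0,0,0,0,0,-1,0.62],[0,0,0,0,0,-1,0.62],[0,0,0,0,0,-1,0.62],[0,0,0,0,0,-1,0.62],[0,0,0,0,0,0,0.62],[0,0,0,0.5,1,0,0.7],[0,0,0,0.5,1,0,0.7],[0,0,0,0.5,1,0,0.7],[0,0,0,0.5,1,0,0.7]]'
python3 look.py w3
python3 - <<'E'
from h import *
c=snap('scene','scene1');jars(c,170,8,zmin=.035);jars(c,20,32,zmin=.035)
E
```

```text
time_s: 19.25
ee_pos: [0.5658, -0.3298, 0.0405]
ee_rot: [3.141, -0.001, 3.057]
force: [0.7, 0.4, -0.8]
finger_gap: 0.041
grasp_force: 40.6
time_s: 20.25
ee_pos: [0.5666, -0.3317, 0.0176]
ee_rot: [-3.141, 0.001, 3.056]
force: [-0.4, -0.1, -0.2]
finger_gap: 0.053
grasp_force: 0.0
time_s: 21.25
ee_pos: [0.5243, -0.2267, 0.1324]
ee_rot: [3.141, -0.0, 3.056]
force: [0.9, -0.3, -0.2]
finger_gap: 0.0597
grasp_force: 0.0
21.25 [ 0.5243 -0.2267  0.1324] [ 3.1415e+00 -2.0000e-04  3.0562e+00] [ 0.42  0.55 -0.16  2.04  0.16  0.57  1.64] 0.05967321998077779
red
[253. 140.] top 0.0531 xy [ 0.461  -0.2589] med [ 0.4604 -0.2586] rad 0.0208
[144. 224.] top 0.0531 xy [ 0.505  -0.3322] med [ 0.5039 -0.3309] rad 0.0209
[164. 310.] top 0.053 xy [ 0.565  -0.3303] med [ 0.5612 -0.331 ] rad 0.021
yel
[95. 98.] top 0.0532 xy [ 0.4314 -0.3449] med [ 0.431  -0.3433] rad 0.0212
[332. 218.] top 0.0523 xy [0.5451 0.1206] med [0.5479 0.1193] rad 0.023
[351. 239.] top 0.052 xy [0.6264 0.115 ] med [0.6276 0.1131] rad 0.023
[141. 255.] top 0.0526 xy [ 0.4628 -0.261 ] med [ 0.4646 -0.2605] rad 0.0231
[115. 292.] top 0.0528 xy [ 0.5375 -0.3344] med [ 0.5508 -0.3324] rad 0.0531
[318. 249.] top 0.0525 xy [0.6215 0.0426] med [0.6235 0.0405] rad 0.0232
[ 92. 261.] top 0.0526 xy [ 0.4342 -0.3459] med [ 0.4357 -0.3464] rad 0.0225
```

View pics/scene1.png

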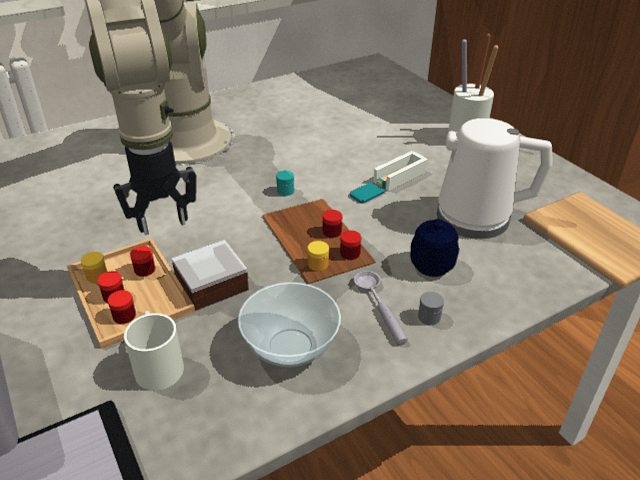

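Three reds now stand in the tray at (142,258), (110,287) and (122,306), and two stay on the board at (332,222) and (350,244). Both yellows are unmoved. Next: fit the block and slot from this wrist view.

Run:
```python
from h import *
c=load('w3');P=cloud(c);x,y,z=P[...,0],P[...,1],P[...,2]
m=(abs(z-.0565)<.004)&(c['depth']>0);n,L,s,ce=cv2.connectedComponentsWithStats(m.astype(np.uint8))
for i in range(1,n):
    if s[i,4]>1500:
        p=P[L==i];print(ce[i].round(),s[i],cv2.minAreaRect(p[:,:2].astype(np.float32)),np.median(p[:,2]))
cv2.imwrite('pics/w3c.png',c['img'][:,:,::-1])
```

```text
[432. 279.] [  336   206   190   167 22396] ((0.5614978075027466, -0.1606694459915161), (0.10103004425764084, 0.11025666445493698), 0.7991692423820496) 0.05618842323587722
```

View pics/w3c.png

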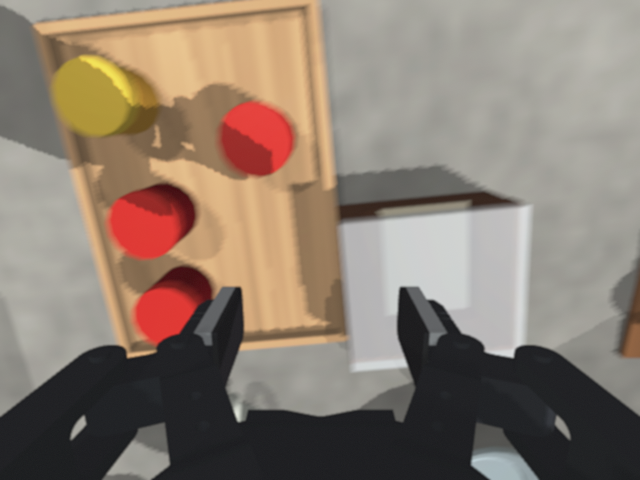

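The wrist view shows the tray with one yellow and three reds. The block has its slot mouth at (377,210)-(471,204), and through the clear top the slot is visible down to its back wall at row ~313.

Run:
```python
from h import *
c=load('w3')
for u,v,z in((377,211,.038),(471,205,.038),(386,313,.038),(468,313,.038),(386,222,.046),(468,218,.046),(341,219,.056),(528,206,.056)): print((u,v),z,px(c,u,v,z).round(4))
```

```text
(377, 211) 0.038 [ 0.51   -0.1897  0.038 ]
(471, 205) 0.038 [ 0.5111 -0.1314  0.038 ]
(386, 313) 0.038 [ 0.5805 -0.1868  0.038 ]
(468, 313) 0.038 [ 0.5851 -0.132   0.038 ]
(386, 222) 0.046 [ 0.5155 -0.1856  0.046 ]
(468, 218) 0.046 [ 0.5172 -0.1361  0.046 ]
(341, 219) 0.056 [ 0.5089 -0.213   0.056 ]
(528, 206) 0.056 [ 0.5103 -0.1056  0.056 ]
```

```bash
python3 -m creep '[[0,0,0.956,0,0,0,0.66],[0,0,0.956,0,0,0,0.66],[0,0,0.956,0,0,0,0.66],[0,0,0.956,0,0,0,0.66],[0,0,0.956,0,0,0,0.66],[0,0,0.956,0,0,0,0.66],[0,0,0.956,0,0,0,0.66],[0,0,0.956,0,0,0,0.66],[0,0,0.956,0,0,0,0.66],[0,0,0.956,0,0,0,0.66]]'
python3 -m creep '[[0,0,0,1,0,0,0.66],[0,0,0,1,0,0,0.66],[0,0,0,1,0,0,0.66],[0,0,0,1,0,0,0.66],[0,0,0,1,0,0,0.66],[0,0,0,1,0,0,0.66],[0,0,0,1,0,0,0.66],[0,0,0,1,0,0,0.66],[0,0,0,1,0,0,0.66],[0,0,0,1,0,0,0.66]]'
python3 -m creep '[[0,0,0,1,0,0,0.66],[0,0,0,1,0,0,0.66],[0,0,0,1,0,0,0.66],[0,0,0,1,0,0,0.66],[0,0,0,1,0,0,0.66],[0,0,0,1,0,0,0.66],[0,0,0,1,0,0,0.66],[0,0,0,1,0,0,0.66],[0,0,0,1,0,0,0.66],[0,0,0,0.5,0,0,0.66]]'
python3 look.py w4|grep -v xy
```

```text
time_s: 22.35
ee_pos: [0.5253, -0.2283, 0.1324]
ee_rot: [3.141, 0.0, 1.716]
force: [-0.5, -0.3, -0.7]
finger_gap: 0.0564
grasp_force: 0.0
time_s: 23.35
ee_pos: [0.4878, 0.0201, 0.1324]
ee_rot: [3.141, 0.0, 1.721]
force: [0.7, 0.7, -0.4]
finger_gap: 0.0565
grasp_force: 0.0
time_s: 24.35
ee_pos: [0.452, 0.2564, 0.1323]
ee_rot: [3.141, -0.001, 1.724]
force: [-0.4, 0.8, 1.3]
finger_gap: 0.0562
grasp_force: 0.0
24.35 [0.452  0.2564 0.1323] [ 3.1412e+00 -6.0000e-04  1.7237e+00] [-0.85  0.52  0.32  2.17 -0.34  0.49 -0.11] 0.05624514920045976
red
yel
teal [327. 138.] [0.0196 0.0206 0.0216] ((0.4469568133354187, 0.31690070033073425), (0.021504590287804604, 0.009304950945079327), 8.94640064239502)
teal [327. 202.] [0.0092 0.0102 0.0111] ((0.45389634370803833, 0.27253493666648865), (0.046818457543849945, 0.07269012928009033), 8.807096481323242)
teal [156. 428.] [0.0457 0.0464 0.0471] ((0.3581418991088867, 0.10153678804636002), (0.020842330530285835, 0.007518406957387924), 30.9257755279541)
```

View pics/w4.png

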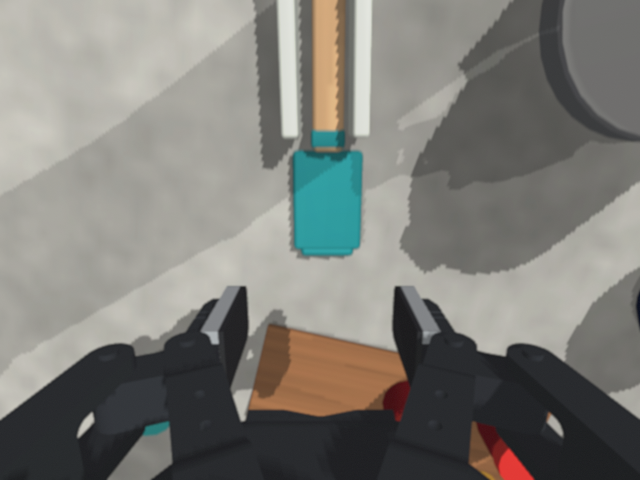

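The wrist view shows the teal head at (327,202), its tip at row 252 and its rear edge at row 152. The trough walls end at row 135 and the pads' tips are at (240,290) and (400,290). I'll check how low the open fingertips really are relative to the TCP.

```bash
python3 - <<'E'
from h import *
c=load('w4');P=cloud(c);T=c2w(c)
q=P[280:345,190:440].reshape(-1,3);q=q[(q[:,2]>.1)];print('lowest finger z',np.percentile(q[:,2],[0,1,5]).round(4))
m=(P[...,2]>.1)&(P[...,2]<.145);v,u=np.nonzero(m);print(u.min(),u.max(),v.min(),v.max());
for a,b in((238,292),(243,300),(398,292),(402,300)):print(a,b,P[b,a].round(4))
E
python3 -m creep '[[0,0,0,0.6,0.08,0.5,0.66],[0,0,0,0.67,0.08,1,0.66],[0,0,0,0,0,1,0.66],[0,0,0,0,0,1,0.66],[0,0,0,0,0,0.8,0.66],[0,0,0,0,0,0.4,0.66],[0,0,0,0,0,0.2,0.66],[0,0,0,0,0,0.1,0.66],[0,0,0,0,0,0,0.66],[0,0,0,0,0,0,0.66]]'
```

```text
lowest finger z [0.1362 0.1381 0.1414]
209 429 286 343
238 292 [0.421  0.2633 0.1473]
243 300 [0.423  0.26   0.1465]
398 292 [0.4781 0.2709 0.1447]
402 300 [0.4779 0.2713 0.1523]
time_s: 25.4
ee_pos: [0.4514, 0.2865, 0.008]
ee_rot: [3.141, -0.0, 1.721]
force: [-0.0, 0.0, -0.3]
finger_gap: 0.0567
grasp_force: 0.0
```

```bash
python3 -m creep '[[0,0,0,0.06,0,0.2,0.66],[0,0,0,0,0,0.1,0.66],[0,0,0,0,0,0,0.66],[0,0,0,0,0,0,0],[0,0,0,0,0,0,0],[0,0,0,0,0,0,0],[0,0,0,0,0,0,0],[0,0,0,0,0,0,0],[0,0,0,0,0,-0.2,0],[0,0,0,0,0,-0.2,0]]' 60
python3 look.py w5 | grep teal
```

```text
time_s: 26.4
ee_pos: [0.4508, 0.2876, 0.0101]
ee_rot: [-3.141, 0.0, 1.721]
force: [0.1, -0.7, -0.4]
finger_gap: 0.0464
grasp_force: 61.6
teal [320. 328.] [0.0193 0.0202 0.0217] ((0.4511932134628296, 0.28179341554641724), (0.04719246178865433, 0.08033648878335953), 8.380237579345703)
```

```bash
python3 -m creep '[[0,0,0,0,0,-0.6,0],[0,0,0,0,0,-1,0],[0,0,0,0,0,-1,0],[0,0,0,0,0,-0.6,0],[0,0,0,-0.6,0,0,0],[0,0,0,-1,0,0,0],[0,0,0,-1,-0.1,0,0],[0,0,0,-1,-0.1,0,0],[0,0,0,-1,-0.1,0,0],[0,0,0,-1,-0.1,0,0]]'
python3 -m creep '[[0,0,0,-1,0,0,0],[0,0,0,-1,0,0,0],[0,0,0,-1,0,0,0],[0,0,0,-1,0,0,0],[0,0,0,-1,0,0,0],[0,0,0,-1,0,0,0],[0,0,0,-1,0,0,0],[0,0,0,-0.7,0,0,0],[0,0,0,-0.3,0,0,0],[0,0,-0.5,0,0,0,0]]'
python3 -m creep '[[0,0,-0.98,0,0,0,0],[0,0,-0.98,0,0,0,0],[0,0,-0.98,0,0,0,0],[0,0,-0.98,0,0,0,0],[0,0,-0.98,0,0,0,0],[0,0,-0.98,0,0,0,0],[0,0,-0.98,0,0,0,0],[0,0,-0.98,0,0,0,0],[0,0,-0.98,0,0,0,0],[0,0,-0.98,0,0,0,0]]'
python3 look.py w6 | grep -v xy;python3 - <<'E'
from h import *
c=snap('side','side2')
for ce,p in blobs(c,80,98,zmin=-.005,smin=100,amin=30):print('teal',ce,np.percentile(p[:,2],[10,50,90]).round(4),cv2.minAreaRect(p[:,:2].astype(np.float32)))
E
```

```text
time_s: 27.45
ee_pos: [0.4615, 0.1457, 0.0892]
ee_rot: [-3.141, 0.001, 1.721]
force: [1.0, -1.0, -1.9]
finger_gap: 0.0457
grasp_force: 61.7
time_s: 28.45
ee_pos: [0.4914, -0.0515, 0.0893]
ee_rot: [-3.141, 0.0, 1.789]
force: [-0.0, 0.2, -0.9]
finger_gap: 0.0462
grasp_force: 61.7
time_s: 29.45
ee_pos: [0.4914, -0.0495, 0.0894]
ee_rot: [3.141, -0.001, -3.117]
force: [-0.1, 0.2, -0.5]
finger_gap: 0.0458
grasp_force: 61.7
29.45 [ 0.4914 -0.0495  0.0894] [ 3.1409e+00 -6.0000e-04 -3.1172e+00] [ 0.13  0.56 -0.2   2.23  0.29  0.37  1.28] 0.045757948196469694
red
yel
teal [622.   8.] [0.0054 0.0135 0.021 ] ((0.3621707856655121, 0.0997885912656784), (0.0162125825881958, 0.004268241114914417), 42.09581756591797)
teal [206. 270.] [0.0434 0.0453 0.0476] ((0.352613240480423, 0.13426099717617035), (0.08526089787483215, 0.040092241019010544), 75.83277130126953)
```

View pics/side2.png

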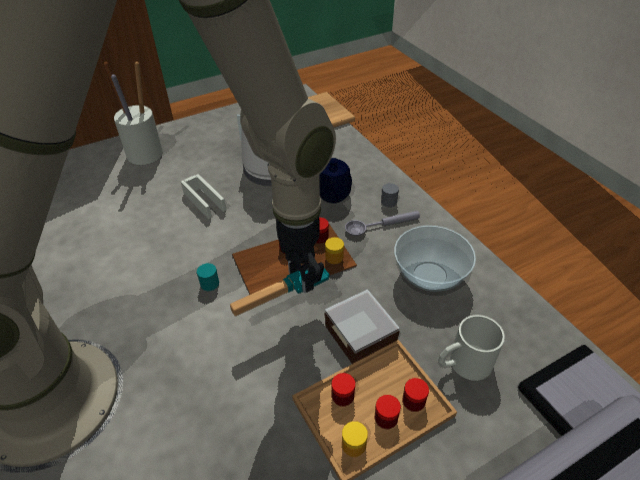

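The side view shows the scraper held level: handle at (260,297), head in the fingers at (308,278). The trough is empty at (203,197) and the jars are undisturbed. Laying it down now.

```bash
python3 -m creep '[[0,0,0,0,0,0.6,0],[0,0,0,0,0,1,0],[0,0,0,0,0,0.8,0],[0,0,0,0,0,0.5,0],[0,0,0,0,0,0.3,0],[0,0,0,0,0,0.2,0],[0,0,0,0,0,0.1,0],[0,0,0,0,0,0.04,0],[0,0,0,0,0,0,0],[0,0,0,0,0,0,0.66]]'
python3 -m creep '[[0,0,0,0,0,0,0.66],[0,0,0,0,0,0,0.66],[0,0,0,0,0,-0.6,0.66],[0,0,0,0,0,-1,0.66],[0,0,0,0,0,-1,0.66],[0,0,0,0,0,-1,0.66],[0,0,0,0.8,0,0,0.4],[0,0,0,0.9,0,0,0.4],[0,0,0,0,0,0,0.4],[0,0,0,0,0,0,0.4]]'
python3 look.py w7|grep -v xy
python3 - <<'E'
from h import *
c=load('w7');P=cloud(c);H=cv2.cvtColor(c['img'],cv2.COLOR_RGB2HSV);m=(H[...,0]>8)&(H[...,0]<25)&(H[...,1]>70)&(abs(P[...,2]-.02)<.006)
n,L,s,ce=cv2.connectedComponentsWithStats(m.astype(np.uint8));i=1+s[1:,4].argmax();p=P[L==i];print(ce[i],s[i],cv2.minAreaRect(p[:,:2].astype(np.float32)),np.percentile(p[:,2],[5,50,95]))
E
```

```text
time_s: 30.55
ee_pos: [0.4923, -0.05, 0.0017]
ee_rot: [-3.142, 0.001, -3.124]
force: [-0.6, 0.4, -0.4]
finger_gap: 0.0561
grasp_force: 0.0
time_s: 31.55
ee_pos: [0.4496, -0.0507, 0.0916]
ee_rot: [-3.141, 0.001, -3.124]
force: [0.4, -0.6, 0.5]
finger_gap: 0.0342
grasp_force: 0.0
31.55 [ 0.4496 -0.0507  0.0916] [-3.1415e+00  6.0000e-04 -3.1235e+00] [ 0.12  0.53 -0.19  2.32  0.31  0.31  1.25] 0.0342173956283622
red
yel
teal [615.  71.] [0.0076 0.0227 0.0372] ((0.351617693901062, 0.1003686785697937), (0.03855479881167412, 0.016326824203133583), 13.54172134399414)
teal [320. 324.] [0.0093 0.0102 0.0114] ((0.5015248656272888, -0.049923960119485855), (0.08739158511161804, 0.047916390001773834), 0.48444682359695435)
[321.24510071 157.16017964] [ 303   56   38  207 7348] ((0.4023534655570984, -0.050648994743824005), (0.11161959916353226, 0.019723642617464066), 0.7590509057044983) [0.01862205 0.02010234 0.02127088]
```

View pics/w7.png

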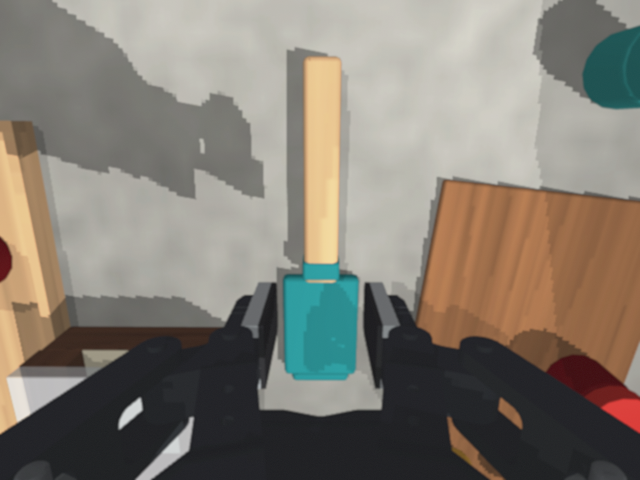

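The wrist view shows the scraper lying flat, handle (320,160), head (320,324), centred between the fingers and pointing at +x. Next I grip the handle just behind the head.

```bash
python3 -m creep '[[0,0,0,0,0,0.6,0.4],[0,0,0,0,0,1,0.4],[0,0,0,0,0,1,0.4],[0,0,0,0,0,0.6,0.4],[0,0,0,0,0,0.25,0.4],[0,0,0,0,0,0.09,0.4],[0,0,0,0,0,0,0],[0,0,0,0,0,0,0],[0,0,0,0,0,0,0],[0,0,0,0,0,0,0]]' 60
python3 -m creep '[[0,0,0,0,0,-0.4,0],[0,0,0,0,0,-0.6,0],[0,0,0,0,0,-0.33,0],[0,0,0,0.5,0,0,0],[0,0,0,0.7,0,0,0],[0,0,0,0.45,-0.4,0,0],[0,0,0,0,-1,0,0],[0,0,0,0,-1,0,0],[0,0,0,0,-1,0,0],[0,0,0,0,-0.5,0,0]]'
python3 -m creep '[[0,0,0,0,-0.3,0,0],[0,0,0,0,-0.2,0,0],[0,0,0,0,0,0,0],[0,0,0,0,0,0,0],[0,0,0,0,0,0,0],[0,0,0,0,0,0,0],[0,0,0,0,0,0,0],[0,0,0,0,0,0,0],[0,0,0,0,0,0,0],[0,0,0,0,0,0,0]]'
python3 look.py w8|grep -v xy
python3 - <<'E'
from h import *
c=load('w8');P=cloud(c)
for ce,p in blobs(c,80,98,zmin=.03,smin=100,amin=200):
    p=p[(p[:,1]<0)]
    if len(p)<50: continue
    A=np.c_[p[:,:2]-p[:,:2].mean(0),np.ones(len(p))];print(ce,p[:,:2].mean(0),p[:,0].max(),np.linalg.lstsq(A,p[:,2],rcond=None)[0])
E
```

```text
time_s: 32.6
ee_pos: [0.45, -0.0512, 0.0066]
ee_rot: [-3.14, -0.0, -3.124]
force: [-0.9, -0.0, -1.1]
finger_gap: 0.0185
grasp_force: 58.6
time_s: 33.6
ee_pos: [0.41, -0.1515, 0.04]
ee_rot: [-3.139, -0.0, -3.126]
force: [-0.2, 1.8, -1.6]
finger_gap: 0.0185
grasp_force: 58.9
time_s: 34.6
ee_pos: [0.4105, -0.1618, 0.0399]
ee_rot: [-3.14, -0.0, -3.123]
force: [-0.2, 1.1, -1.5]
finger_gap: 0.0184
grasp_force: 58.9
34.6 [ 0.4105 -0.1618  0.0399] [-3.1402e+00 -5.0000e-04 -3.1235e+00] [ 0.45  0.64 -0.3   2.37  0.88  0.23  0.94] 0.01837787617117101
red
yel
teal [320. 380.] [0.0436 0.0444 0.055 ] ((0.4383149743080139, -0.1602475345134735), (0.031460948288440704, 0.045255761593580246), 88.46722412109375)
[320. 380.] [ 0.44074698 -0.16085998] 0.4609428970182506 [-0.41842633 -0.04789328  0.04800353]
```

View pics/w8.png

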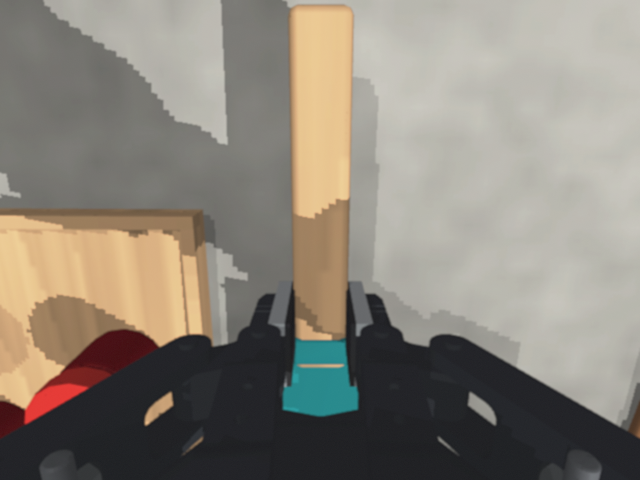

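The wrist view shows the handle gripped centrally, with the head extending ahead at (320,385). I'll check its tilt on the handle top and on the head in the side view before inserting.

Run:
```python
from h import *
c=load('w8');P=cloud(c);p=P[20:190,300:342].reshape(-1,3);A=np.c_[p[:,:2]-p[:,:2].mean(0),np.ones(len(p))];print('handle',p.mean(0),np.linalg.lstsq(A,p[:,2],rcond=None)[0])
for n in('scene','side'):
    c=snap(n,n+'3');
    for ce,p in blobs(c,80,98,zmin=.02,smin=100,amin=15):
        p=p[p[:,1]<-.1]
        if len(p)<10: continue
        p=p[abs(p[:,2]-np.median(p[:,2]))<.008]
        A=np.c_[p[:,:2]-p[:,:2].mean(0),np.ones(len(p))];print(n,ce,len(p),p.min(0).round(4),p.max(0).round(4),np.linalg.lstsq(A,p[:,2],rcond=None)[0].round(4))
```

```text
handle [ 0.33587525 -0.16273675  0.05494896] [0.02078193 0.00757266 0.05494896]
scene [182. 225.] 31 [ 0.4182 -0.1726  0.05  ] [ 0.4318 -0.1503  0.0553] [0.2488 0.0138 0.053 ]
scene [190. 241.] 471 [ 0.4217 -0.1852  0.0355] [ 0.4988 -0.1377  0.0473] [0.0121 0.0096 0.0428]
side [322. 341.] 665 [ 0.431  -0.1859  0.0385] [ 0.5041 -0.136   0.0492] [-0.0054 -0.0039  0.0432]
```

```bash
python3 -m creep '[[0,0,0,-0.1,0,0,0],[0,0,0,-0.2,0,0,0],[0,0,0,-0.2,0,0,0],[0,0,0,-0.2,0,0,0],[0,0,0,-0.2,0,0,0],[0,0,0,-0.2,0,0,0],[0,0,0,-0.2,0,0,0],[0,0,0,-0.2,0,0,0],[0,0,0,-0.1,0,0,0],[0,0,0,0,0,0,0]]'
```

```text
time_s: 35.75
ee_pos: [0.4508, -0.1611, 0.0398]
ee_rot: [-3.14, -0.0, -3.123]
force: [0.2, -0.3, -0.8]
finger_gap: 0.0183
grasp_force: 58.9
```

```bash
python3 -m creep '[[0,0,0,-0.2,0,0,0],[0,0,0,-0.2,0,0,0],[0,0,0,-0.2,0,0,0],[0,0,0,-0.2,0,0,0],[0,0,0,-0.2,0,0,0],[0,0,0,-0.15,0,0,0],[0,0,0,-0.1,0,0,0],[0,0,0,-0.1,0,0,0],[0,0,0,-0.05,0,0,0],[0,0,0,0,0,0,0]]'
python3 -m creep '[[0,0,0,-0.04,0,0,0],[0,0,0,-0.04,0,0,0],[0,0,0,-0.04,0,0,0],[0,0,0,0,0,0,0],[0,0,0,0,0,0,0],[0,0,0,0,0,0,0],[0,0,0,0,0,0,0],[0,0,0,0,0,0,0],[0,0,0,0,0,0,0],[0,0,0,0,0,0,0]]'
```

```text
time_s: 36.75
ee_pos: [0.4855, -0.1604, 0.0398]
ee_rot: [-3.14, -0.0, -3.123]
force: [0.3, 0.3, 0.0]
finger_gap: 0.0186
grasp_force: 58.9
time_s: 37.75
ee_pos: [0.4884, -0.1604, 0.0399]
ee_rot: [-3.14, -0.001, -3.124]
force: [0.0, -0.0, -0.1]
finger_gap: 0.0184
grasp_force: 58.9
```

```bash
python3 -m creep '[[0,0,0,-0.04,0,0,0],[0,0,0,0,0,0,0],[0,0,0,-0.04,0,0,0],[0,0,0,0,0,0,0],[0,0,0,0,0,0,0],[0,0,0,0,0,0,0],[0,0,0,0,0,0,0],[0,0,0,0,0,0,0],[0,0,0,0,0,0,0],[0,0,0,0,0,0,0]]'
python3 - <<'E'
from h import *
for n in('scene','side'): snap(n,n+'4')
a=load('scene4')['img'][215:315,140:270,::-1];b=load('side4')['img'][275:375,270:420,::-1]
cv2.imwrite('pics/z4.png',np.hstack([cv2.resize(a,(400,308),interpolation=2),cv2.resize(b,(400,308),interpolation=2)]))
E
```

```text
time_s: 38.75
ee_pos: [0.4904, -0.1604, 0.0398]
ee_rot: [-3.14, -0.001, -3.124]
force: [0.1, 0.2, -0.9]
finger_gap: 0.0183
grasp_force: 58.9
```

View pics/z4.png

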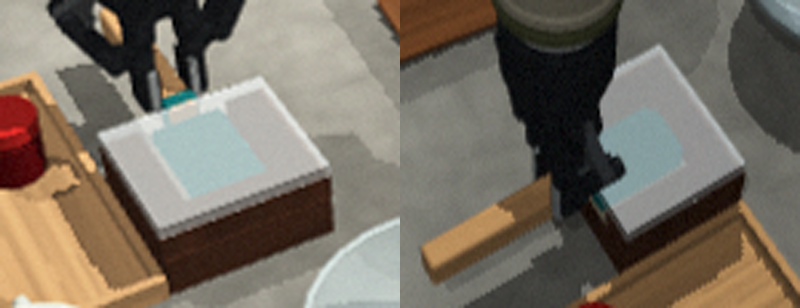

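The crop shows the head (teal) inside the slot through the clear top, from (165,125) to (240,180) in the left view, almost at the back wall. There is no contact yet, so I push on gently.

```bash
python3 -m creep '[[0,0,0,-0.04,0,0,0],[0,0,0,0,0,0,0],[0,0,0,-0.04,0,0,0],[0,0,0,0,0,0,0],[0,0,0,0,0,0,0],[0,0,0,0,0,0,0],[0,0,0,0,0,0,0],[0,0,0,0,0,0,0],[0,0,0,0,0,0,0],[0,0,0,0,0,0,0]]'
python3 -m creep '[[0,0,0,-0.04,0,0,0],[0,0,0,0,0,0,0],[0,0,0,0,0,0,0],[0,0,0,0,0,0,0],[0,0,0,0,0,0,0],[0,0,0,0,0,0,0],[0,0,0,0,0,0,0],[0,0,0,0,0,0,0],[0,0,0,0,0,0,0],[0,0,0,0,0,0,0]]'
```

```text
time_s: 39.85
ee_pos: [0.4904, -0.1604, 0.0395]
ee_rot: [-3.14, -0.004, -3.124]
force: [-6.5, 0.8, 1.6]
finger_gap: 0.0182
grasp_force: 59.1
time_s: 40.85
ee_pos: [0.4904, -0.1604, 0.0394]
ee_rot: [-3.14, -0.006, -3.124]
force: [-8.9, 1.1, 1.6]
finger_gap: 0.0181
grasp_force: 59.3
```

It has reached the back wall: motion stopped and about 9 N pushes back. I relax, lower it the last millimetres, release and lift away.

```bash
python3 -m creep '[[0,0,0,0.08,0,0,0],[0,0,0,0,0,0.06,0],[0,0,0,0,0,0.06,0],[0,0,0,0,0,0,0],[0,0,0,0,0,0,0.1],[0,0,0,0,0,0,0.24],[0,0,0,0,0,0,0.28],[0,0,0,0,0,0,0.32],[0,0,0,0,0,0,0.4],[0,0,0,0,0,0,0.4]]' 20
python3 -m creep '[[0,0,0,0,0,-0.4,0.4],[0,0,0,0,0,-0.8,0.4],[0,0,0,0,0,-1,0.4],[0,0,0,0,0,-1,0.4],[0,0,0,0,0,-1,0.4],[0,0,0,0,0,-1,0.4],[0,0,0,0,0,0,0.4],[0,0,0,0,0,0,0.4],[0,0,0,0,0,0,0.4],[0,0,0,0,0,0,0.4]]'
python3 look.py w9
python3 - <<'E'
from h import *
c=load('w9');P=cloud(c);H=cv2.cvtColor(c['img'],cv2.COLOR_RGB2HSV);m=(H[...,0]>8)&(H[...,0]<25)&(H[...,1]>70)&(P[...,1]>-.19)&(P[...,2]>.02)&(P[...,1]<-.13)&(P[...,0]<.51)
p=P[m];A=np.c_[p[:,:2]-p[:,:2].mean(0),np.ones(len(p))];print(p.min(0),p.max(0),np.linalg.lstsq(A,p[:,2],rcond=None)[0],cv2.minAreaRect(p[:,:2].astype(np.float32)))
d=load('w9')['img'][:,:,::-1];s=snap('side','side5')['img'][:,:,::-1]
cv2.imwrite('pics/z5.png',np.hstack([cv2.resize(d,(400,300)),cv2.resize(s,(400,300))]))
E
```

```text
time_s: 41.85
ee_pos: [0.4918, -0.1604, 0.0369]
ee_rot: [-3.14, 0.0, -3.123]
force: [0.2, 0.4, -0.4]
finger_gap: 0.0343
grasp_force: 0.0
time_s: 42.85
ee_pos: [0.491, -0.1601, 0.1661]
ee_rot: [-3.141, -0.002, -3.123]
force: [-0.2, 0.3, 0.4]
finger_gap: 0.0339
grasp_force: 0.0
42.85 [ 0.491  -0.1601  0.1661] [-3.1407e+00 -2.0000e-03 -3.1234e+00] [ 0.68  0.52 -0.67  2.11  0.51  0.68  1.26] 0.03387896221840252
red
[173. 182.] top 0.0531 xy [ 0.462  -0.2595] med [ 0.4608 -0.2587] rad 0.0213
[ 76. 242.] top 0.0531 xy [ 0.5049 -0.3325] med [ 0.5041 -0.3308] rad 0.0217
[ 91. 319.] top 0.053 xy [ 0.5656 -0.3304] med [ 0.5639 -0.3289] rad 0.0214
[635. 390.] top 0.0452 xy [0.6247 0.0982] med [0.6244 0.0958] rad 0.0103
yel
[ 38. 134.] top 0.0532 xy [ 0.4318 -0.345 ] med [ 0.4311 -0.3436] rad 0.0217
[581. 381.] top 0.0528 xy [0.6171 0.0431] med [0.6085 0.0458] rad 0.021
teal [320. 247.] [0.0385 0.0492 0.0506] ((0.505321204662323, -0.16000917553901672), (0.01763872802257538, 0.04458385705947876), 0.603157103061676)
[ 0.38544209 -0.18941079  0.03690339] [ 0.50946052 -0.15003926  0.30907749] [-0.19742925  0.01155111  0.06159465] ((0.4477236866950989, -0.1704702079296112), (0.12399736046791077, 0.039045549929142), 1.0872200727462769)
```

View pics/z5.png

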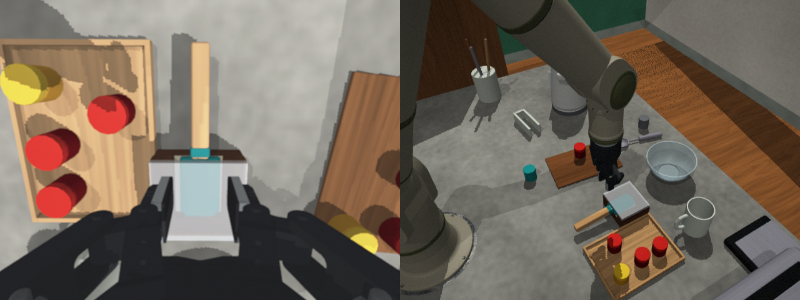

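The picture shows the handle leaving the slot straight at (200,95) with the head fully inside, and the three reds upright in the tray. From the handle's end the tip lies about 1 mm from the back wall. Handing in.

```bash
python3 -c "
from bench import r
print(r.finish_job())"
```

```text
the job is handed in; nothing more can be done
None
```

The job is handed in: three red jars stand in the tray, the two spare reds stayed on the board, both yellows are where they started, and the scraper is fully home in the slot (tip about 1 mm from the back wall by my measurement). The hand-in call gave no verdict.

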